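# Fit the barrel brush to the docked spin scrubber and hold it home

### The job

The spin scrubber lies upturned in its charging dock with its drive socket under a handled canister: lift the canister off by its handle and stand it upright on the rubber mat. Then take the barrel-shaped brush head out of the rack, turn it until its four-lobed stem meshes with the cross-shaped socket, slide it fully home and keep pressing it down against the ejector spring; finish while still holding it pressed home, so that a colleague can fit the retaining clip. Leave the other things where they are.

Things in the scene. Friction and masses are not known exactly. Their poses are not given: they have to be found in the camera images.
- socket (a point): Centre of the mouth of the scrubber's drive socket: top face, 86 mm above the shelf, of an aluminium spindle with upright axis. A cross-shaped slot 10 mm wide runs right across it along this point's x and y (same after each quarter turn), 26 mm deep, with a spring-loaded ejector 8 mm below the mouth. The spindle turns stiffly (0.15 N m). The canister covers it at the start.
- dock: Fixed grey charging dock, 360 x 110 x 18 mm, with the upturned teal scrubber in it. Origin on the shelf under the socket's axis. The scrubber head is 76 mm across, its rim 88 mm above the shelf and 60 mm wide inside. The teal grip, 42 mm thick, its top at 67 mm, runs along +x to 275 mm.
- ejector (a joint): Travel of the ejector in the socket, m: 0 at rest, 0.008 when a brush head is fully home. The spring pushes up with 3 N at 0 and 7 N at 0.008.
- barrel_grip (a point): Point on the axis of the barrel brush head at the height to grip: orange plastic barrel 46 mm across, 34 mm tall, bristles on top (14 mm tall, 42 mm across), stem below; about 90 g. This point is 22 mm above the barrel's flat underside and 12 mm below its top; z up. It starts upright in the rack, and is 22 mm above socket when fully home (underside resting on the spindle's face).
- barrel_stem (a point): Tip of the barrel head's stem, 38 mm below barrel_grip, same axes. The stem, 16 mm long, is a cross of two bars 26 mm long and 8 mm wide along x and y, lower edges rounded; it is the same after each quarter turn. The cross-shaped gap with an orange ridge between the bristles on top lies along the same axes.
- rack: Fixed grey rack block, 250 x 85 x 30 mm, origin at the centre of its underside, x along its length. Three round 32 mm holes at x = -80, 0 and 80 mm hold three brush heads, stem down, their undersides resting on the top at 30 mm; which head is in which hole varies. It is left or right of the dock.
- handle (a point): Centre of the canister's handle bar: 12 mm thick, 14 mm high, 56 mm long, along this point's y axis, level; pinch it across, along x. It is 108 mm above the canister's underside and 38 mm above its rim.
- canister_base (a point): Centre of the underside of the steel canister: open cup, 72 mm across at the foot, 80 mm at the rim, 70 mm tall, with a rigid arched handle; about 0.28 kg. At the start it stands on the rim of the scrubber head, 88 mm above the shelf.
- mat: Fixed black rubber mat, 160 x 160 x 3 mm, origin at the centre of its underside, on the other side of the dock from the rack. The canister goes here.
- disc_centre (a point): Centre of the flat disc brush head (66 mm across, 28 mm tall above the rack); leave it in the rack.
- cone_centre (a point): Centre of the pointed cone brush head (44 mm across, 44 mm tall above the rack); leave it in the rack.
- squeegee: Small grey squeegee lying flat, 22 mm high, origin at its blade, handle 140 mm towards its -x; leave it alone.
- bottle: White bottle, 64 mm across, 140 mm tall, origin at the centre of its underside; leave it alone.
- jar: Clear jar, 72 mm across, 90 mm tall, origin at the centre of its underside; leave it alone.
- battery: Black battery pack, 40 x 90 x 37 mm, lying between robot and dock, origin at the centre of its underside; leave it alone.
There are look-alikes about, which are no part of the job. Several things look just like the mat: the one meant starts farthest to the robot's right. What is shaped like the part that bears barrel_grip but yellow is not meant.

How it is judged:
By the outcome, as a careful person would: the job done as asked, in the order asked, and still so for the second after the job is handed in, while the arm keeps its last pose, push and grip.
It also fails if it takes over 51 s, if anything falls off the work surface, if the arm or the gripper's body presses on something with over 40 N, if the wrist force passes 120 N, or if a joint passes its speed limit or range.

### The arm

A 6-joint arm with a two-finger parallel gripper is mounted at the origin on the work surface. World frame = base frame: x ahead of the robot, y to its left, z up, the work surface at z = 0. Lengths are in m, angles in rad, forces in N, time in s.
With the tool pointing down it reaches from about 0.35 to 0.975 m from the base axis. Payload 4.9 kg.
Tool frame: the origin (TCP) lies on the front face of the gripper's body, between the roots of the fingers; the fingertips stand ctrl.finger_overhang ahead of it and the grasp point (between the pads) lies 54 mm ahead of it (ctrl.finger_overhang is the distance from the TCP to the fingertips, in m); z points along the fingers, y is the line along which they close (so a half turn about z gives the same grasp; the last joint's range is limited). The gripper opens to 85 mm and grips with 20 to 120 N. Pads are 22 mm wide; open, the fingers measure 114 mm over their backs; the gripper's body (76 mm by 85 mm) begins 54 mm behind the grasp point. The pads swing forward as they close: fully open they stand 13 mm farther back than shut.
Start: joints at [-1.229, 0.053, 1.613, -0, 1.476, -0.119], TCP at [0.278, -0.56, 0.304] pointing down, gripper open.
Joint ranges: [-3.01, 3.01], [-1.01, 2.22], [0.06, 2.58], [-1.02, 4.17], [0.09, 2.62], [-3.14, 3.14]. Speed limits (rad/s): [2.57, 2.57, 3.14, 3.14, 3.14, 3.14].

### API

Orientations are given as a rotation vector (axis times angle).
In Python, from station import ctrl, vision gives the robot as it stands. The module is installed in compiled form; this text tells all that it offers.
- The arm moves only by the tool drive_tool, never from a script. Its argument "rows" is a list of rows, each a list of 2 entries, a list of its own where there are three numbers: the shift along the tool's x, y, z in m, then the turn about the tool's z in rad. A call has 1 to 10 rows; each row shifts and turns the commanded pose from where the row before left it, along the tool's axes as they then stand; what a row does not reach is not made up. A row lasts 1/10 s, in which the tool goes at most 50 mm and 8.59 degrees, less where a joint would pass 70% of its speed; a pose out of reach is approached as far as the arm can. A call with a gripper value outside its range is refused whole. "jaw" is the closure, from 0 (fully open) to 1 (shut), set as the call begins (left out, the last holds). The fingers move at their own pace and stop on an object; "grip_force" is the grip in N (left out, the last holds). Time passes only in rows, so rows that do not move let the fingers close. It gives the time, the measured TCP pose, the force, the opening and the grip force at its end, in the units of the state.
- ctrl.get_obs(): the state, without advancing time (a new reading comes with each control period).
- vision.get_image(name): name is "scene" or "top" or "wrist"; returns a dict with "image" (480x640x3 uint8, blue, green, red), "vertical_fov" (degrees; the focal length in pixels is half the picture's height over the tangent of half this angle, whatever the lens; pixels are square), "cx", "cy" (the principal point, pixels), "R" (3x3) and "t" (3): a world point X has camera coordinates R X + t. Camera axes: x right, y down, z forward; pixel columns grow to the right and rows downward; lengths in m; the calibration is good to about 2 mm. A picture is of the moment at which its call begins. There is no depth.
- ctrl.finish_job(): hands the job in; it is judged then, once.
The state is a dict: "t": time; "q": joint angles; "dq": joint speeds; "effort": joint torques, N m; "tool_pos": TCP position; "tool_rot": TCP orientation; "contact_force": force on the tool from outside, world axes, zero at the start; "wrist_torque": the same for the moment, N m; "opening": finger opening in m; "grip_force": force on a finger pad.
Only numpy, scipy, OpenCV 4.12 (cv2) and the standard library are available. Lean on these libraries where they do the work, as an engineer would, in place of code of your own. Each camera call takes 0.05 s, during which the arm holds its last target. There are 200 camera calls.

## Working session

There is one attempt and no reset: what is moved stays moved. The work goes in short steps, Python scripts to look and compute and a tool call to move; the robot and the scene stay as the last step left them, time stands still between calls to the robot, and variables do not carry over. Pictures are saved under pics/ and viewed, at most 10 in all, crops included, and the job is handed in when it is done.

Besides the shell and the picture viewer there is one more tool, called after "Request:" in YAML: its name, and indented under it one key for each argument. drive_tool: Moves the arm, as the interface text tells. Its arguments: {"type":"object","properties":{"rows":{"type":"array","items":{"type":"array"}},"jaw":{"type":"number"},"grip_force":{"type":"number"}},"required":["rows"]}

```bash
mkdir -p pics; cat > h.py <<'E'
import numpy as np,cv2
from station import ctrl,vision
from scipy.spatial.transform import Rotation as Ro
def cam(n):
    d=vision.get_image(n); d['f']=d['image'].shape[0]/2/np.tan(np.radians(d['vertical_fov'])/2); d['R']=np.array(d['R']);d['t']=np.array(d['t']); return d
def ray(d,u,v,z):
    c=-d['R'].T@d['t']; r=d['R'].T@np.array([(u-d['cx'])/d['f'],(v-d['cy'])/d['f'],1]); return c+r*(z-c[2])/r[2]
def proj(d,X):
    p=d['R']@np.array(X)+d['t']; return d['f']*p[:2]/p[2]+[d['cx'],d['cy']]
E
python3 - <<'E'
from h import *
o=ctrl.get_obs(); print(o['t'],o['tool_pos'],o['tool_rot'],ctrl.finger_overhang)
for n in ['scene','top']:
    d=cam(n); cv2.imwrite(f'pics/{n}0.png',d['image']); print(n,d['f'],d['cx'],d['cy'],-d['R'].T@d['t'],d['R'].round(3).tolist())
E
```

```text
0.0 [ 0.27776003 -0.55935017  0.30262422] [-3.05653678e+00 -7.16926258e-01  3.88669021e-04] 0.0726
scene 492.5146718715189 319.41846179937977 231.62429148575865 [ 0.83241316 -0.53964881  1.12382609] [[0.865, 0.501, -0.002], [0.427, -0.74, -0.519], [-0.261, 0.448, -0.855]]
top 487.3960027642577 322.5053762038108 239.39182788862493 [ 0.25569156 -0.00238702  1.49957341] [[-0.024, -1.0, -0.004], [-0.981, 0.025, -0.193], [0.193, -0.0, -0.981]]
```

View pics/top0.png

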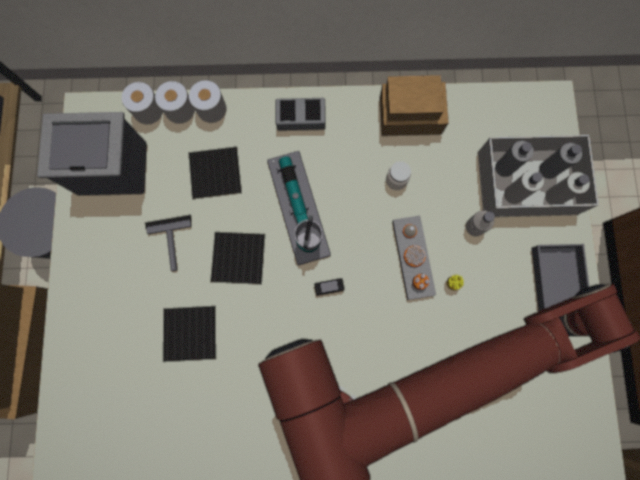

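View pics/scene0.png

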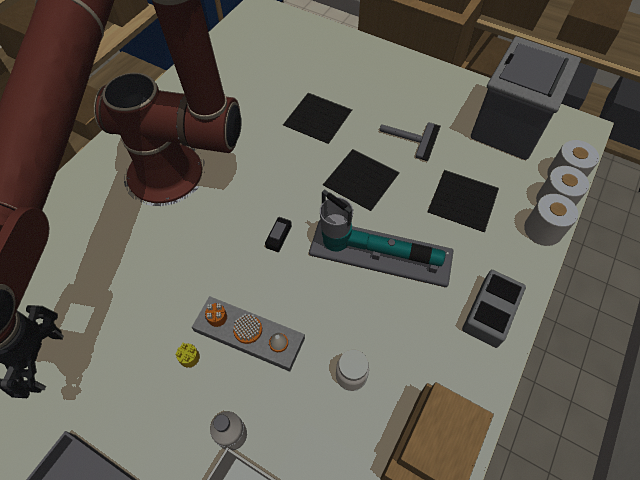

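The top view shows three black mats at (215,172), (238,258) and (190,333). It also shows the canister at (308,237), the rack at (414,257) with the orange barrel at (421,283), and the yellow look-alike off the rack at (456,283). I'll measure the mats and barrel next, with one enlarged crop to confirm.

```bash
python3 - <<'E'
from h import *
t=cam('top'); s=cam('scene')
im=t['image']; g=cv2.cvtColor(im,cv2.COLOR_BGR2GRAY)
cs,_=cv2.findContours(((g<60)*255).astype(np.uint8)[:400],cv2.RETR_EXTERNAL,cv2.CHAIN_APPROX_NONE)
for c in cs:
    a=cv2.contourArea(c)
    if 1500<a<4000:
        b=cv2.boxPoints(cv2.minAreaRect(c)); P=np.array([ray(t,*p,.003)[:2] for p in b]); e=P[1]-P[0]
        print('mat?',b.mean(0),P.mean(0).round(4),np.linalg.norm(e).round(3),np.linalg.norm(P[2]-P[1]).round(3),np.degrees(np.arctan2(e[1],e[0])).round(1))
def mask(d,lo,hi,box,z,name):
    h=cv2.cvtColor(d['image'],cv2.COLOR_BGR2HSV); m=cv2.inRange(h,lo,hi); k=np.zeros_like(m);x0,y0,x1,y1=box;k[y0:y1,x0:x1]=m[y0:y1,x0:x1]
    cs,_=cv2.findContours(k,cv2.RETR_EXTERNAL,cv2.CHAIN_APPROX_NONE); 
    for c in cs:
        if cv2.contourArea(c)>15:
            r=cv2.minAreaRect(c); b=cv2.boxPoints(r); P=np.array([ray(d,*p,z)[:2] for p in b]);print(name,np.round(r,1) if 0 else (np.round(r[0],1),np.round(r[1],1)),P.mean(0).round(4),[(np.linalg.norm(e).round(3),np.degrees(np.arctan2(e[1],e[0])).round(1)) for e in (P[1]-P[0],P[2]-P[1])])
mask(t,(3,120,90),(18,255,255),(380,200,450,310),.055,'orange top')
mask(s,(3,120,90),(18,255,255),(180,280,320,380),.055,'orange scene')
mask(t,(80,90,30),(100,255,255),(250,130,340,260),.067,'teal top')
mask(t,(90,5,40),(130,70,140),(380,205,450,305),.03,'rack top')
A=cv2.resize(im[190:290,250:350],(400,400),interpolation=2)
B=cv2.resize(im[205:305,380:480],(400,400),interpolation=2)
C=cv2.resize(s['image'][180:260,290:370],(400,400)[:2],interpolation=2)[:200]
cv2.imwrite('pics/c1.png',np.hstack([A,B]))
E
```

```text
mat? [189.  333.5] [0.2717 0.407 ] 0.153 0.157 -91.4
mat? [ 33.957317 343.88416 ] [0.255  0.8731] 0.331 0.057 -1.1
mat? [ 11. 323.] [0.322  0.9493] 0.459 0.069 5.9
mat? [237.44656 257.40863] [0.5005 0.2629] 0.152 0.156 -2.2
mat? [214.26962 172.2918 ] [0.7797 0.3402] 0.157 0.152 -84.4
mat? [108.159225 174.999   ] [0.7809 0.6813] 0.311 0.24 -50.5
mat? [134.231    116.407135] [0.9834 0.6092] 0.382 0.915 5.2
mat? [504.54108  62.62554] [ 1.1408 -0.6297] 0.908 0.033 -89.9
orange top (array([420., 281.]), array([14., 14.])) [ 0.407  -0.2892] [(np.float64(0.042), np.float64(-3.4)), (np.float64(0.042), np.float64(-91.4))]
orange top (array([407.9, 259.4]), array([18.4,  5.9])) [ 0.4725 -0.2571] [(np.float64(0.018), np.float64(-62.1)), (np.float64(0.055), np.float64(-153.9))]
orange scene (array([278.6, 343.3]), array([14.2, 18.7])) [ 0.5727 -0.2768] [(np.float64(0.042), np.float64(52.1)), (np.float64(0.033), np.float64(-37.8))]
orange scene (array([248.9, 331.6]), array([18.9, 28.4])) [ 0.4999 -0.2873] [(np.float64(0.063), np.float64(63.2)), (np.float64(0.046), np.float64(-28.0))]
orange scene (array([214.7, 312.6]), array([16.7, 20. ])) [ 0.4055 -0.2891] [(np.float64(0.045), np.float64(73.6)), (np.float64(0.043), np.float64(-19.6))]
teal top (array([296.3, 200.3]), array([42.4, 12.6])) [0.6615 0.0742] [(np.float64(0.039), np.float64(-73.0)), (np.float64(0.134), np.float64(-163.9))]
teal top (array([284.9, 161.7]), array([10.6, 11.5])) [0.7855 0.1075] [(np.float64(0.036), np.float64(-74.6)), (np.float64(0.034), np.float64(-165.5))]
```

View pics/c1.png

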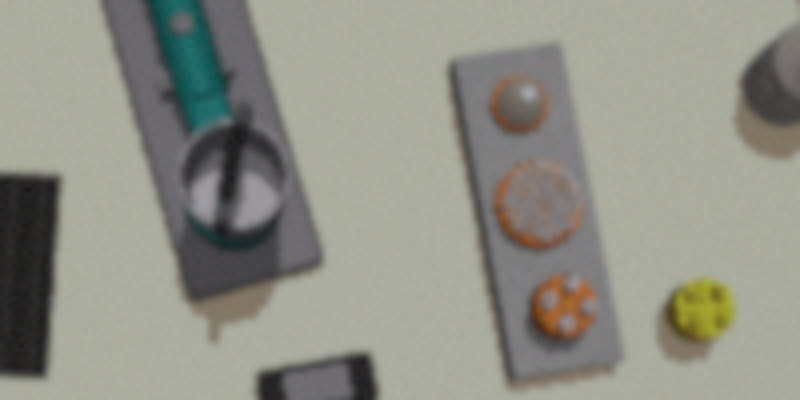

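The enlarged crop confirms the following:
- **Barrel:** the orange part with four white tufts, in the rack hole nearest the robot, top pixel (421,282). The yellow one at (456,283) is off the rack and not meant.
- **Mat:** y is 0.407, 0.340 and 0.263 for the three, so the rightmost is (0.50,0.263), top pixel (237,257).

Next I'll work out the move to above the handle.

```bash
cat >> h.py <<'E'
def state():
    o=ctrl.get_obs(); R=Ro.from_rotvec(o['tool_rot']).as_matrix(); return o,np.array(o['tool_pos']),R
def go(target,yaw=None):
    # shift in present tool axes; turn about tool z so tool x heads along yaw (deg, mod 180)
    o,p,R=state(); h=np.degrees(np.arctan2(R[1,0],R[0,0])); 
    print('t',round(o['t'],2),'pos',p.round(4),'head',h.round(2),'tilt',R[:,2].round(4),'q6',round(o['q'][5],3),'F',np.round(o['contact_force'],1),'open',round(o['opening'],4))
    print(' shift',(R.T@(np.array(target)-p)).round(4), '' if yaw is None else ' turn %.3f'%np.radians(-((yaw-h+90)%180-90)))
E
python3 - <<'E'
from h import *
t=cam('top')
print('rim',ray(t,308.9,234.5,.158)); a=ray(t,310.25,219.5,.2);b=ray(t,306,247,.2);print('handle',a,b,(a+b)/2)
for z in (.19,.2): print(ray(t,308.1,233.2,z))
go([.53,.03,.40],-9)
E
```

```text
rim [0.5346652  0.03503995 0.158     ]
handle [0.56780016 0.02938436 0.2       ] [0.49154612 0.04237226 0.2       ] [0.52967314 0.03587831 0.2       ]
[0.5317103  0.03627509 0.19      ]
[0.5296026  0.03597986 0.2       ]
t 0.25 pos [ 0.2778 -0.5596  0.3033] head 26.4 tilt [-4.e-04  1.e-03 -1.e+00] q6 -0.119 F [ 0.2 -0.2 -0.2] open 0.0851
 shift [ 0.488  -0.4161 -0.0962]  turn 0.618
```

Request:
drive_tool:
  rows:
    - [[0.0305,-0.026,-0.006],0]
    - [[0.0305,-0.026,-0.006],0]
    - [[0.0305,-0.026,-0.006],0]
    - [[0.0305,-0.026,-0.006],0]
    - [[0.0305,-0.026,-0.006],0]
    - [[0.0305,-0.026,-0.006],0]
    - [[0.0305,-0.026,-0.006],0]
    - [[0.0305,-0.026,-0.006],0]
    - [[0.0305,-0.026,-0.006],0]
    - [[0.0305,-0.026,-0.006],0]

```text
t: 1.25
tool_pos: [0.4358, -0.1897, 0.3642]
tool_rot: [3.058, 0.717, 0.001]
contact_force: [0.6, 0.8, -0.2]
opening: 0.0851
grip_force: 0.0
```

Request:
drive_tool:
  rows:
    - [[0.0305,-0.026,-0.006],0]
    - [[0.0305,-0.026,-0.006],0]
    - [[0.0305,-0.026,-0.006],0]
    - [[0.0305,-0.026,-0.006],0]
    - [[0.0305,-0.026,-0.006],0]
    - [[0.0305,-0.026,-0.006],0.14]
    - [[0,0,0],0.14]
    - [[0,0,0],0.14]
    - [[0,0,0],0.14]
    - [[0,0,0],0.058]

```text
t: 2.25
tool_pos: [0.53, 0.03, 0.3997]
tool_rot: [3.131, -0.252, -0.001]
contact_force: [0.5, -0.3, -0.5]
opening: 0.0856
grip_force: 0.0
```

```bash
python3 - <<'E'
from h import *
go([.53,.036,.40],-9)
d=cam('wrist'); cv2.imwrite('pics/w1.png',d['image']); print(d['f'],d['cx'],d['cy'],-d['R'].T@d['t'],d['R'].round(3).tolist(), proj(d,[.53,.036,.196]))
E
```

```text
t 2.25 pos [0.53   0.03   0.3997] head -9.19 tilt [-4.e-04 -0.e+00 -1.e+00] q6 1.648 F [ 0.5 -0.3 -0.5] open 0.0856
 shift [-0.0009 -0.0059 -0.0003]  turn -0.003
390.4209770741763 321.994661440684 237.0595165154775 [0.60100403 0.01747148 0.46883747] [[-0.16, -0.987, 0.001], [-0.947, 0.154, 0.283], [-0.28, 0.045, -0.959]] [312.19156887 227.07855308]
```

View pics/w1.png

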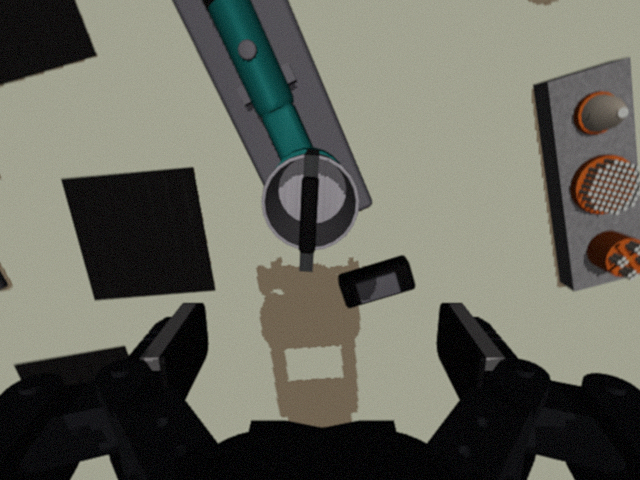

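The wrist view shows the black handle bar from (311,177) to (307,252), centred at (309,215), over the canister. The battery is at (377,281) and the dark barrel at (620,255) on the right.

```bash
python3 - <<'E'
from h import *
d=cam('wrist')
a=ray(d,311,177,.203);b=ray(d,307,252,.203); m=(a+b)/2; print(a,b,m,np.linalg.norm(a-b)); y=np.degrees(np.arctan2(*(a-b)[1::-1])); print(y)
# rim circle
g=ray(d,310.5,199,.158); print('rim',g)
go([m[0],m[1],.254],y)
E
```

```text
[0.5666424  0.03034309 0.203     ] [0.51415043 0.0422147  0.203     ] [0.54039641 0.03627889 0.203     ] 0.0538176792634853
-12.743661060994404
rim [0.54344026 0.03591965 0.158     ]
t 2.35 pos [0.53   0.0299 0.3998] head -8.98 tilt [-3.e-04  0.e+00 -1.e+00] q6 1.644 F [ 0.3 -0.4  0.1] open 0.0855
 shift [ 0.0093 -0.0079  0.1458]  turn 0.066
```

Request:
drive_tool:
  rows:
    - [[0.009,-0.008,0.02],0.066]
    - [[0,0,0.04],0]
    - [[0,0,0.04],0]
    - [[0,0,0.03],0]
    - [[0,0,0.016],0]
    - [[0,0,0],0]

```text
t: 2.95
tool_pos: [0.5389, 0.0364, 0.2511]
tool_rot: [3.122, -0.349, -0.008]
contact_force: [0.8, -0.1, 0.8]
opening: 0.0854
grip_force: 0.0
```

Request:
drive_tool:
  rows:
    - [[0,0,0],0]
    - [[0,0,0],0]
    - [[0,0,0],0]
    - [[0,0,0],0]
    - [[0,0,0],0]
    - [[0,0,0],0]
    - [[0,0,0],0]
    - [[0,0,0],0]
  jaw: 1
  grip_force: 60

```text
t: 3.75
tool_pos: [0.5406, 0.0365, 0.2547]
tool_rot: [-3.121, 0.35, -0.002]
contact_force: [0.8, 2.2, 4.3]
opening: 0.0106
grip_force: 60.9
```

Request:
drive_tool:
  rows:
    - [[0,0,-0.01],0]
    - [[0,0,-0.02],0]
    - [[0,0,-0.03],0]
    - [[0,0,-0.02],0]
    - [[0,0,0],0]

```text
t: 4.25
tool_pos: [0.541, 0.036, 0.337]
tool_rot: [3.121, -0.35, 0.007]
contact_force: [0.2, -0.4, -2.5]
opening: 0.0103
grip_force: 59.9
```

```bash
python3 - <<'E'
from h import *
go([.50,.262,.335]); print(ctrl.get_obs()['wrist_torque'])
d=cam('wrist')
P=[ray(d,u,v,.003) for u,v in []]
g=cv2.cvtColor(d['image'],cv2.COLOR_BGR2GRAY); cv2.imwrite('pics/w2.png',d['image'])
print(proj(d,[.5,.262,.003]))
E
```

```text
t 4.25 pos [0.541 0.036 0.337] head -12.8 tilt [ 0.0047 -0.001  -1.    ] q6 1.724 F [ 0.2 -0.4 -2.5] open 0.0103
 shift [-0.0901 -0.2113  0.0015] 
[ 0.03312699 -0.08146251 -0.00790632]
[130.08892253 276.08666398]
```

View pics/w2.png

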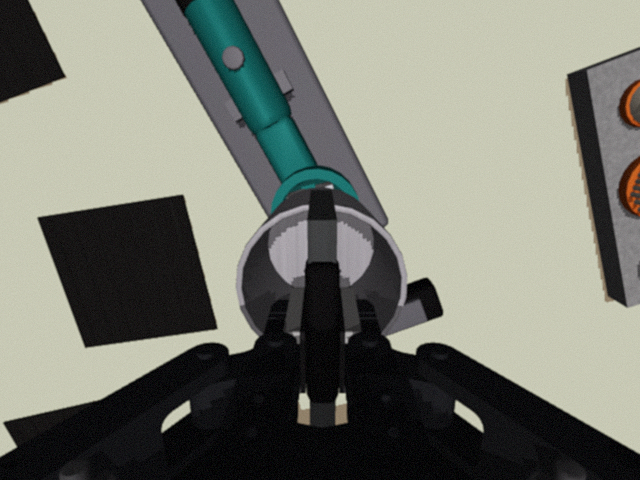

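The canister is lifted and hangs level. The mat's centre shows at about (130,272), where my estimate projects to (130,276), so I'll carry the canister over.

Request:
drive_tool:
  rows:
    - [[-0.006,-0.014,0],0]
    - [[-0.0112,-0.0264,0],0]
    - [[-0.0125,-0.029,0],0]
    - [[-0.0125,-0.029,0],0]
    - [[-0.0125,-0.029,0],0]
    - [[-0.0125,-0.029,0],0]
    - [[-0.0112,-0.0264,0],0]
    - [[-0.008,-0.019,0],0]
    - [[-0.004,-0.01,0],0]
    - [[0,0,0],0]

```text
t: 5.3
tool_pos: [0.4978, 0.2639, 0.3319]
tool_rot: [3.121, -0.346, -0.005]
contact_force: [-0.3, -0.2, -3.4]
opening: 0.0106
grip_force: 59.9
```

Request:
drive_tool:
  rows:
    - [[0,0,0.02],0]
    - [[0,0,0.04],0]
    - [[0,0,0.04],0]
    - [[0,0,0.03],0]
    - [[0,0,0.018],0]
    - [[0,0,0.006],0]
    - [[0,0,0],0]
    - [[0,0,0],0]

```text
t: 6.1
tool_pos: [0.4997, 0.2627, 0.1813]
tool_rot: [-3.121, 0.351, -0.003]
contact_force: [-0.9, -1.1, -3.2]
opening: 0.0104
grip_force: 59.8
```

Request:
drive_tool:
  rows:
    - [[0,0,0.004],0]
    - [[0,0,0.003],0]
    - [[0,0,0.002],0]
    - [[0,0,0.002],0]
    - [[0,0,0.001],0]
    - [[0,0,0],0]

```text
t: 6.7
tool_pos: [0.4994, 0.2634, 0.1696]
tool_rot: [-3.121, 0.35, -0.002]
contact_force: [-2.5, 0.3, 6.0]
opening: 0.0109
grip_force: 61.0
```

Request:
drive_tool:
  rows:
    - [[0,0,0],0]
    - [[0,0,0],0]
    - [[0,0,0],0]
    - [[0,0,0],0]
    - [[0,0,0],0]
    - [[0,0,0],0]
  jaw: 0

```text
t: 7.3
tool_pos: [0.4989, 0.2628, 0.1678]
tool_rot: [3.122, -0.35, -0.0]
contact_force: [-0.5, -0.9, 0.0]
opening: 0.0857
grip_force: 0.0
```

Request:
drive_tool:
  rows:
    - [[0,0,-0.01],0]
    - [[0,0,-0.03],0]
    - [[0,0,-0.04],0]
    - [[0,0,-0.045],0]
    - [[0,0,-0.045],0]
    - [[0,0,-0.03],0]
    - [[0,0,0],0]

```text
t: 8.0
tool_pos: [0.5004, 0.2635, 0.3759]
tool_rot: [-3.117, 0.349, -0.017]
contact_force: [-0.3, -0.2, -0.2]
opening: 0.0851
grip_force: 0.0
```

```bash
python3 - <<'E'
from h import *
t=cam('top')
def circ(d,box,lo,hi):
    x0,y0,x1,y1=box; h=cv2.cvtColor(d['image'],cv2.COLOR_BGR2HSV)[y0:y1,x0:x1]; m=cv2.inRange(h,lo,hi)
    cs,_=cv2.findContours(m,cv2.RETR_EXTERNAL,cv2.CHAIN_APPROX_NONE); c=max(cs,key=cv2.contourArea); (u,v),r=cv2.minEnclosingCircle(c); return u+x0,v+y0,r
im=t['image']
cv2.imwrite('pics/c2.png',np.hstack([cv2.resize(im[190:290,270:370],(400,400),interpolation=2),cv2.resize(im[205:305,190:290],(400,400),interpolation=2)]))
print('head proj',proj(t,[.5375,.0355,.088]))
go([.405-.07,-.289,.33],-9)
E
```

```text
head proj [309.47962963 238.37300526]
t 8.05 pos [0.4997 0.2632 0.3723] head -12.79 tilt [ 0.0067  0.0025 -1.    ] q6 2.147 F [-0.4  0.3 -0.8] open 0.0852
 shift [-0.0387  0.5751  0.0398]  turn -0.066
```

View pics/c2.png

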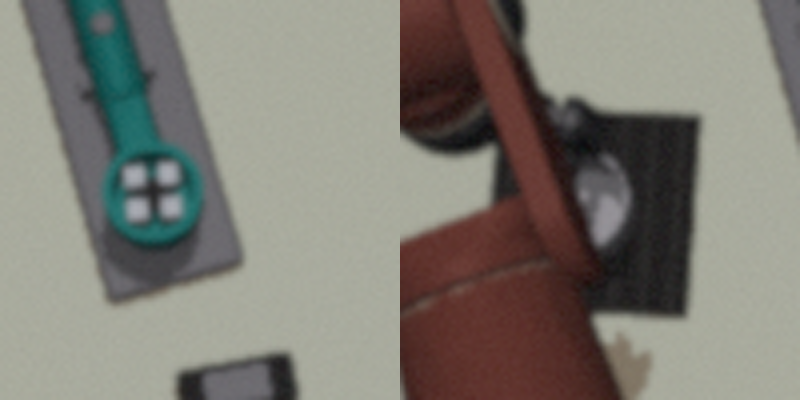

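The canister stands upright on the mat (crop right), and the socket with its cross slot is uncovered at crop (152,191). I'll stop above the socket for a wrist look on the way to the rack.

Request:
drive_tool:
  rows:
    - [[0.015,0.025,0],0]
    - [[0.015,0.03,0.005],0]
    - [[0.015,0.03,0.01],0]
    - [[0.015,0.03,0.01],0]
    - [[0.015,0.03,0.01],0]
    - [[0.01,0.03,0.01],0]
    - [[0,0.03,0.01],0]
    - [[0,0.01,0],0]
    - [[0,0.006,0],0]
    - [[0,0,0],0]

```text
t: 9.05
tool_pos: [0.5328, 0.0286, 0.313]
tool_rot: [-3.122, 0.35, -0.0]
contact_force: [0.5, -0.1, 0.1]
opening: 0.0855
grip_force: 0.0
```

```bash
python3 - <<'E'
from h import *
go([.405,-.289,.33],-9)
d=cam('wrist'); print(proj(d,[.5375,.0355,.086])); im=d['image']
u,v=proj(d,[.5375,.0355,.086]).astype(int); np.save('sock.npy',d,allow_pickle=True)
x0,y0=max(u-75,0),max(v-75,0); print(x0,y0)
cv2.imwrite('pics/w3.png',cv2.resize(im[y0:y0+150,x0:x0+150],(600,600),interpolation=2))
E
```

```text
t 9.05 pos [0.5328 0.0286 0.313 ] head -12.81 tilt [ 1.e-04  4.e-04 -1.e+00] q6 1.708 F [ 0.5 -0.1  0.1] open 0.0855
 shift [-0.0542  0.338  -0.0171]  turn -0.066
[310.52877328 214.55951466]
235 139
```

View pics/w3.png

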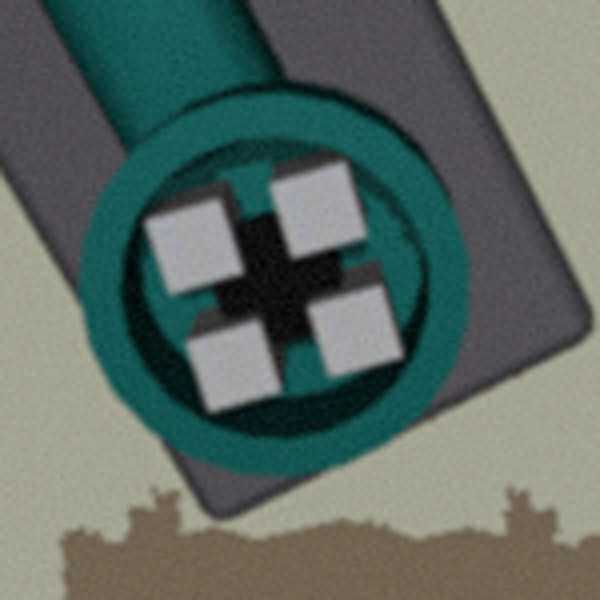

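The crop shows four pale spindle faces around the slot, centred near crop (275,286). I'll take the slot's centre and angle from those squares at z = 0.086.

```bash
cat >> h.py <<'E'
def socket(d,guess):
    u,v=proj(d,guess).astype(int); hs=cv2.cvtColor(d['image'],cv2.COLOR_BGR2HSV); g=cv2.inRange(hs,(0,0,125),(180,45,255))
    k=np.zeros_like(g); cv2.circle(k,(u,v),46,255,-1); g&=k
    n,l,s,c=cv2.connectedComponentsWithStats(g); i=[j for j in range(1,n) if s[j,4]>150]; print([s[j,4] for j in i])
    C=np.array([ray(d,*(c[j]),.086)[:2] for j in i]); m=C.mean(0); a=np.degrees(np.arctan2(*(C-m).T[::-1]))
    print('sock',m.round(4),'radii',np.linalg.norm(C-m,axis=1).round(4),'angs',a.round(1),'slot',((a-45)%90).round(1)); return m
E
python3 - <<'E'
from h import *
d=np.load('sock.npy',allow_pickle=True).item()
socket(d,[.5375,.0355,.086])
t=cam('top'); im=t['image'];h=cv2.cvtColor(im,cv2.COLOR_BGR2HSV);m=cv2.inRange(h,(0,0,140),(180,45,255));k=np.zeros_like(m);cv2.circle(k,(308,238),9,255,-1);M=cv2.moments(m&k)
print(M['m10']/M['m00'],M['m01']/M['m00'],ray(t,M['m10']/M['m00'],M['m01']/M['m00'],.086))
E
```

```text
[np.int32(376), np.int32(369), np.int32(350), np.int32(338)]
sock [0.5416 0.0402] radii [0.0177 0.0176 0.0176 0.0176] angs [ -41.3   48.8 -131.5  138.8] slot [3.7 3.8 3.5 3.8]
307.25373134328356 238.50746268656715 [0.53765841 0.04214293 0.086     ]
```

Request:
drive_tool:
  rows:
    - [[-0.003,0.02,0.003],0]
    - [[-0.006,0.036,0.005],0]
    - [[-0.006,0.036,0.005],0]
    - [[-0.006,0.04,0.006],0]
    - [[-0.006,0.04,0.006],0]
    - [[-0.006,0.04,0.006],0]
    - [[-0.006,0.04,0.006],0]
    - [[-0.006,0.036,0.006],0]
    - [[-0.006,0.03,0.006],0]
    - [[-0.003,0.02,0.004],0]

```text
t: 10.15
tool_pos: [0.4052, -0.2902, 0.26]
tool_rot: [3.122, -0.35, 0.001]
contact_force: [0.6, 0.9, -0.7]
opening: 0.0854
grip_force: 0.0
```

Request:
drive_tool:
  rows:
    - [[0,0,0],-0.14]
    - [[0,0,0],-0.14]
    - [[0,0,0],-0.118]
    - [[0,0,0],0]
    - [[0,0,0],0]

```text
t: 10.65
tool_pos: [0.406, -0.2887, 0.2603]
tool_rot: [3.129, 0.272, 0.001]
contact_force: [-0.1, 0.4, -0.4]
opening: 0.0853
grip_force: 0.0
```

```bash
python3 - <<'E'
from h import *
go([.406,-.289,.26],10)
d=cam('wrist'); np.save('bar.npy',d,allow_pickle=True); u,v=proj(d,[.406,-.289,.064]).astype(int); print(u,v)
x0,y0=max(u-100,0),max(v-75,0); print(x0,y0)
cv2.imwrite('pics/w4.png',cv2.resize(d['image'][y0:y0+150,x0:x0+200],(800,600),interpolation=2))
E
```

```text
t 10.65 pos [ 0.406  -0.2887  0.2603] head 9.95 tilt [ 6.e-04 -3.e-04 -1.e+00] q6 0.63 F [-0.1  0.4 -0.4] open 0.0853
 shift [-0.0001  0.0003  0.0003]  turn -0.001
320 228
220 153
```

View pics/w4.png

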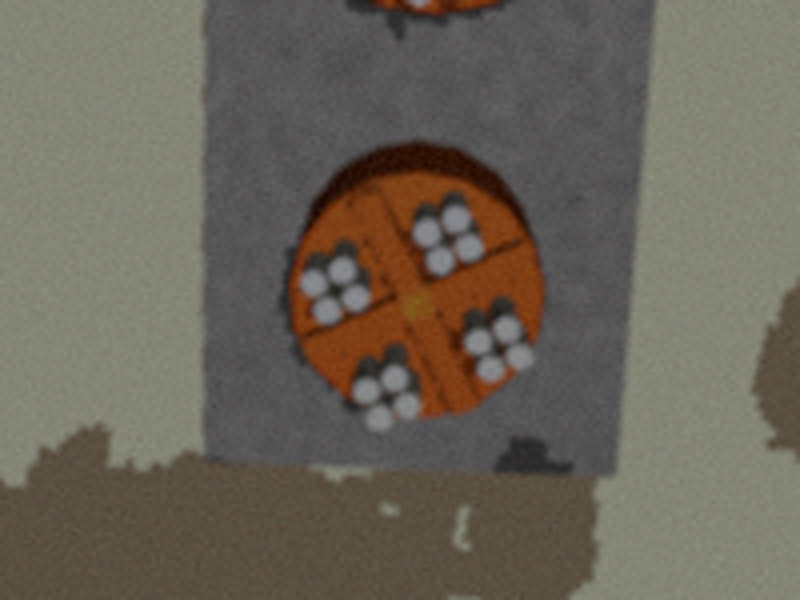

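The crop shows the orange barrel top centred near crop (418,293), with four tufts at about (448,241), (335,283), (499,348) and (387,390).

```bash
cat >> h.py <<'E'
def tufts(px,d,z):
    C=np.array([ray(d,*p,z)[:2] for p in px]); m=C.mean(0); a=np.degrees(np.arctan2(*(C-m).T[::-1])); print('tufts',m.round(4),np.linalg.norm(C-m,axis=1).round(4),'cross',((a-45)%90).round(1)); return m
E
python3 - <<'E'
from h import *
d=np.load('bar.npy',allow_pickle=True).item()
px=np.array([(448,241),(335,283),(499,348),(387,390)])/4+[220,153]
m=tufts(px,d,.078); print(ray(d,324.5,226.2,.064))
go([m[0],m[1],.108])
E
```

```text
tufts [ 0.4076 -0.2913] [0.0138 0.0148 0.0148 0.014 ] cross [33.5 32.3 32.9 33.5]
[ 0.40792659 -0.29143028  0.064     ]
t 10.7 pos [ 0.4059 -0.2888  0.2602] head 9.96 tilt [ 4.e-04 -3.e-04 -1.e+00] q6 0.629 F [ 0.7 -0.4 -0.9] open 0.0854
 shift [0.0012 0.0027 0.1522]
```

Request:
drive_tool:
  rows:
    - [[0.0015,0.0027,0.02],0]
    - [[0,0,0.035],0]
    - [[0,0,0.035],0]
    - [[0,0,0.03],0]
    - [[0,0,0.02],0]
    - [[0,0,0.01],0]
    - [[0,0,0.004],0]
    - [[0,0,0],0]
    - [[0,0,0],0]

```text
t: 11.6
tool_pos: [0.4081, -0.2922, 0.1073]
tool_rot: [3.128, 0.274, 0.003]
contact_force: [-0.2, 0.7, 1.0]
opening: 0.0852
grip_force: 0.0
```

Request:
drive_tool:
  rows:
    - [[0,0,0],0]
    - [[0,0,0],0]
    - [[0,0,0],0]
    - [[0,0,0],0]
    - [[0,0,0],0]
    - [[0,0,0],0]
    - [[0,0,0],0]
  jaw: 1
  grip_force: 50

```text
t: 12.3
tool_pos: [0.4078, -0.292, 0.1069]
tool_rot: [3.129, 0.274, 0.002]
contact_force: [-0.6, 0.7, 6.0]
opening: 0.0451
grip_force: 51.3
```

Request:
drive_tool:
  rows:
    - [[0,0,-0.008],0]
    - [[0,0,-0.02],0]
    - [[0,0,-0.035],0]
    - [[0,0,-0.04],0]
    - [[0,0,-0.025],0]
    - [[0,0,-0.008],0]
    - [[0,0,0],0]
    - [[0,0,0],0]

```text
t: 13.1
tool_pos: [0.4066, -0.2909, 0.2399]
tool_rot: [-3.127, -0.274, 0.003]
contact_force: [-0.4, -0.2, -2.1]
opening: 0.0444
grip_force: 51.2
```

```bash
python3 - <<'E'
from h import *
go([.5405,.0405,.24],-19.3)
o,p,R=state(); d=cam('wrist'); np.save('held.npy',d,allow_pickle=True)
z=p[2]-.077+.034; u,v=proj(d,[p[0],p[1],z]).astype(int); x0,y0=u-80,v-60; print(u,v,x0,y0)
cv2.imwrite('pics/w5.png',cv2.resize(d['image'][y0:y0+120,x0:x0+160],(800,600),interpolation=2))
E
```

```text
t 13.1 pos [ 0.4066 -0.2909  0.2399] head 10.01 tilt [-0.0023  0.0022 -1.    ] q6 0.626 F [-0.4 -0.2 -2.1] open 0.0444
 shift [ 1.895e-01 -3.031e-01  3.000e-04]  turn 0.512
319 350 239 290
```

View pics/w5.png

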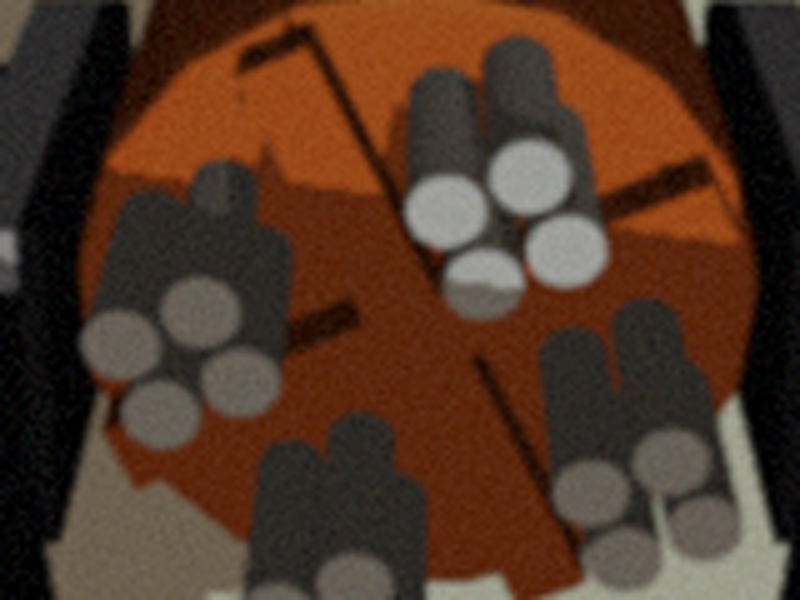

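The held barrel sits between the pads. Tuft tops are centred at crop (507,231), (181,363) and (647,509).

```bash
python3 - <<'E'
from h import *
d=np.load('held.npy',allow_pickle=True).item(); o,p,R=state(); z=p[2]-.077+.048
C=np.array([ray(d,*(np.array(q)/5+[239,290]),z)[:2] for q in [(507,231),(181,363.5),(647,509)]])
m=(C[1]+C[2])/2; a=np.degrees(np.arctan2(*(C-m).T[::-1]));print(m,p[:2],np.linalg.norm(C-m,axis=1),((a-45)%90), np.degrees(np.arctan2(*(C[0]-C[1])[::-1]))%90,np.degrees(np.arctan2(*(C[2]-C[0])[::-1]))%90)
print('rel in tool',R.T@np.r_[m-p[:2],0])
E
```

```text
[ 0.40628125 -0.29208682] [ 0.40650936 -0.29072829] [0.01464178 0.01460765 0.01460765] [34.49775455 35.04471195 35.04471195] 34.837446632562084 34.703743528722896
rel in tool [-4.60946491e-04  1.29813906e-03 -3.30553457e-06]
```

Request:
drive_tool:
  rows:
    - [[0.008,-0.02,0],0]
    - [[0.0145,-0.035,0],0]
    - [[0.017,-0.04,0],0]
    - [[0.017,-0.04,0],0]
    - [[0.017,-0.04,0],0]
    - [[0.017,-0.04,0],0]
    - [[0.017,-0.04,0],0]
    - [[0.0145,-0.035,0],0]
    - [[0.01,-0.028,0],0]
    - [[0.007,-0.017,0],0]

```text
t: 14.15
tool_pos: [0.485, 0.0647, 0.2394]
tool_rot: [-3.128, -0.278, 0.006]
contact_force: [0.8, -0.9, -0.4]
opening: 0.0447
grip_force: 51.3
```

Request:
drive_tool:
  rows:
    - [[0,0,0],0.12]
    - [[0,0,0],0.14]
    - [[0,0,0],0.14]
    - [[0,0,0],0.1]
    - [[0,0,0],0.04]
    - [[0,0,0],0]
    - [[0,0,0],0]
    - [[0,0,0],0]

```text
t: 14.95
tool_pos: [0.4856, 0.0625, 0.241]
tool_rot: [3.089, -0.57, -0.002]
contact_force: [0.2, -0.9, -0.5]
opening: 0.0447
grip_force: 51.3
```

```bash
python3 - <<'E'
from h import *
go([.5418,.0418,.24],-21.1)
d=cam('wrist'); np.save('hov.npy',d,allow_pickle=True); cv2.imwrite('pics/w6.png',d['image'])
print(proj(d,[.5416,.0402,.086]))
m=socket(d,[.5416,.0402,.086])
go([m[0],m[1],.24],-21.1)
E
```

```text
t 14.95 pos [0.4856 0.0625 0.241 ] head -20.89 tilt [-0.0015  0.     -1.    ] q6 1.911 F [ 0.2 -0.9 -0.5] open 0.0447
 shift [ 0.0599 -0.0007  0.001 ]  turn 0.004
[321.40526197 143.98992749]
[np.int32(773), np.int32(765), np.int32(718), np.int32(688)]
sock [0.5415 0.0403] radii [0.0171 0.0173 0.0172 0.0172] angs [ -41.2   48.5 -131.5  138.9] slot [3.8 3.5 3.5 3.9]
t 15.0 pos [0.4857 0.0625 0.2413] head -20.9 tilt [-0.0011  0.     -1.    ] q6 1.911 F [ 0.3  0.  -1. ] open 0.0448
 shift [0.06   0.0009 0.0012]  turn 0.003
```

View pics/w6.png

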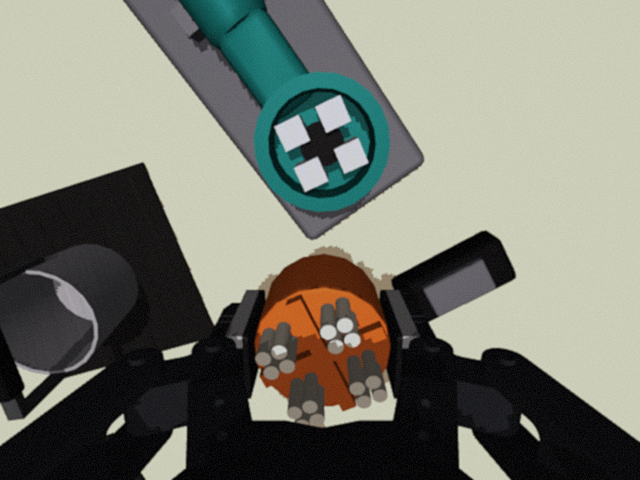

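The hover view shows the socket at (321,144), the barrel held squarely, and the canister upright on the mat at left. I'll go over the socket and come down gently.

Request:
drive_tool:
  rows:
    - [[0.015,-0.0007,0],0.004]
    - [[0.025,0,0],0]
    - [[0.0155,0,0],0]
    - [[0.005,0,0.01],0]
    - [[0,0,0.02],0]
    - [[0,0,0.018],0]
    - [[0,0,0.008],0]
    - [[0,0,0],0]
    - [[0,0,0],0]
    - [[0,0,0],0]

```text
t: 16.0
tool_pos: [0.5432, 0.0415, 0.1871]
tool_rot: [-3.088, 0.576, -0.003]
contact_force: [0.0, -0.4, -0.6]
opening: 0.0446
grip_force: 51.3
```

```bash
python3 - <<'E'
from h import *
go([.5418,.0416,.163],-21.1)
E
```

```text
t 16.0 pos [0.5432 0.0415 0.1871] head -21.14 tilt [ 2.e-03 -1.e-04 -1.e+00] q6 1.879 F [ 0.  -0.4 -0.6] open 0.0446
 shift [-0.0014  0.0004  0.0241]  turn -0.001
```

Request:
drive_tool:
  rows:
    - [[0,0,0.004],0]
    - [[0,0,0.003],0]
    - [[0,0,0.003],0]
    - [[0,0,0.002],0]
    - [[0,0,0],0]
    - [[0,0,0],0]

```text
t: 16.6
tool_pos: [0.5426, 0.0414, 0.1738]
tool_rot: [3.088, -0.577, -0.0]
contact_force: [-0.1, -0.1, -0.9]
opening: 0.0448
grip_force: 51.3
```

Request:
drive_tool:
  rows:
    - [[0,0,0.002],0]
    - [[0,0,0.002],0]
    - [[0,0,0.002],0]
    - [[0,0,0],0]
    - [[0,0,0],0]

```text
t: 17.1
tool_pos: [0.5428, 0.0414, 0.1682]
tool_rot: [3.088, -0.577, 0.0]
contact_force: [-2.4, 0.0, 2.8]
opening: 0.0449
grip_force: 51.3
```

Request:
drive_tool:
  rows:
    - [[-0.0005,0,0.002],0]
    - [[0,0,0.002],0]
    - [[0,0,0.001],0]
    - [[0,0,0],0]
    - [[0,0,0],0]

```text
t: 17.6
tool_pos: [0.5427, 0.0415, 0.1635]
tool_rot: [3.088, -0.577, 0.002]
contact_force: [-2.0, -1.2, 5.1]
opening: 0.0448
grip_force: 51.4
```

Request:
drive_tool:
  rows:
    - [[-0.0005,0,0.001],0]
    - [[0,0,0.001],0]
    - [[0,0,0.001],0]
    - [[0,0,0],0]
    - [[0,0,0],0]

```text
t: 18.1
tool_pos: [0.5427, 0.0415, 0.1627]
tool_rot: [3.088, -0.576, 0.003]
contact_force: [-6.8, -1.1, 15.5]
opening: 0.0444
grip_force: 52.7
```

Request:
drive_tool:
  rows:
    - [[-0.001,0,0],0]
    - [[0,0,0.0005],0]
    - [[0,0,0],0]
    - [[0,0,0],0]
    - [[0,0,0],0]
    - [[0,0,0],0]
  grip_force: 60

```text
t: 18.7
tool_pos: [0.5425, 0.0416, 0.1628]
tool_rot: [3.087, -0.576, 0.007]
contact_force: [-4.6, -2.2, 15.4]
opening: 0.0448
grip_force: 59.3
```

```bash
python3 - <<'E'
from h import *
go([.5418,.0416,.163],-21.1); print(ctrl.get_obs()['wrist_torque'])
s=cam('scene'); u,v=proj(s,[.54,.04,.1]).astype(int); A=cv2.resize(s['image'][v-40:v+40,u-40:u+40],(400,400),interpolation=2)
# orange barrel underside/top check: orange mask extents vs. model
h=cv2.cvtColor(s['image'],cv2.COLOR_BGR2HSV); m=cv2.inRange(h,(3,120,60),(18,255,255)); k=np.zeros_like(m);k[v-30:v+30,u-30:u+30]=m[v-30:v+30,u-30:u+30]; print(cv2.boundingRect(k))
c=np.array([.5415,.0415]); q=[proj(s,[c[0]+.023*np.cos(a),c[1]+.023*np.sin(a),z]) for z in (.088,.120) for a in np.linspace(0,6.28,60)]; print(np.min(q,0),np.max(q,0))
E
```

```text
t 18.7 pos [0.5425 0.0416 0.1628] head -21.15 tilt [ 0.0042 -0.0016 -1.    ] q6 1.881 F [-4.6 -2.2 15.4] open 0.0448
 shift [-0.0007  0.0002 -0.0002]  turn -0.001
[-0.420846    0.80785393  0.05494583]
(329, 211, 18, 23)
[326.84168748 209.91430215] [345.94270832 232.73371902]
```

Request:
drive_tool:
  rows:
    - [[-0.0005,0,0.0005],0]
    - [[0,0,0.0005],0]
    - [[0,0,0],0]
    - [[0,0,0],0]
    - [[0,0,0],0]
    - [[0,0,0],0]

```text
t: 19.35
tool_pos: [0.5425, 0.0416, 0.1628]
tool_rot: [3.087, -0.576, 0.009]
contact_force: [-6.7, -3.6, 19.4]
opening: 0.0446
grip_force: 59.4
```

Pressing 1 mm deeper left the height at 0.1628 and raised the force to 19 N, against a 7 N spring. The head is on the spindle's face, fully home, so I'm handing in.

```bash
python3 -c "
from station import ctrl
print(ctrl.finish_job())"
```

```text
the job is handed in; nothing more can be done
None
```

The canister stands upright on the rightmost mat, and I handed the job in at about 19 s with the barrel head meshed in the socket and held fully home at about 19 N.

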